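# Fasten the transit case lid: swing the strap home and run down the loose wing nut

### The arm

A 7-joint arm with a two-finger parallel gripper is mounted at the origin on the work surface. World frame = base frame: x ahead of the robot, y to its left, z up, the work surface at z = 0. Lengths are in m, angles in rad, forces in N, time in s.
With the tool pointing down it reaches from about 0.425 to 0.925 m from the base axis. Payload 6.8 kg.
Tool frame: the origin (TCP) lies on the mounting face of the last link; the fingertips stand 173 mm ahead of it and the grasp point (between the pads) lies 155 mm ahead of it; z points along the fingers, y is the line along which they close (so a half turn about z gives the same grasp; the last joint's range is limited). The gripper opens to 85 mm and grips with 20 to 120 N. Pads are 22 mm wide; open, the fingers measure 114 mm over their backs; the gripper's body (76 mm by 85 mm) begins 54 mm behind the grasp point. The pads swing forward as they close: fully open they stand 13 mm farther back than shut.
Start: joints at [-1.347, 0.477, 0.022, 1.555, -0.011, 1.109, -0.083], TCP at [0.22, 0.638, 0.405] pointing down, gripper open.
Joint ranges: [-2.96, 2.96], [-0.34, 2.1], [-1.41, 1.46], [0.24, 2.44], [-1.37, 4.51], [0.17, 1.92], [-2.96, 2.96]. Speed limits (rad/s): [2.39, 2.39, 3.14, 3.14, 3.14, 3.14, 3.14].

### API

Orientations are given as a rotation vector (axis times angle).
In Python, from bench import r gives the robot as it stands.
- The arm moves only by the tool carry_out, never from a script. Its argument "moves" is a list of rows, each a list of 5 numbers: the shift along the tool's x, y, z in m, then the turn about the tool's z in rad, then the finger opening in m, from 0 to 0.0854. In form: [[dx, dy, dz, roll, claw], ...]. A call has exactly 8 rows; each row is the pose to reach, as a shift and turn from the pose commanded when the call began, along the tool's axes at that moment; what a row does not reach only later rows make up. A row lasts 1/10 s, in which the tool goes at most 50 mm and 8.59 degrees, less where a joint would pass 70% of its speed; a pose out of reach is approached as far as the arm can. A call with a gripper value outside its range is refused whole. The fingers move at their own pace and stop on an object; "force" is the grip in N (left out, the last holds). Time passes only in rows, so rows that repeat a pose let the fingers close, or fill a call up. It gives the time, the measured TCP pose, the force, the opening and the grip force at its end, in the units of the state.
- r.get_obs(): the state, without advancing time (a new reading comes with each control period).
- r.grab_frame(name): name is "scene" or "side" or "wrist"; returns the picture (400x640x3 uint8, red, green, blue); there is no depth.
- r.calibration(name): a dict with "fx", "fy", "cx", "cy" (pixels), "rvec" (rotation vector, rad) and "tvec" (3), from world to camera coordinates, as OpenCV has them. Camera axes: x right, y down, z forward; pixel columns grow to the right and rows downward; lengths in m; the calibration is good to about 2 mm. A picture is of the moment at which its call begins: read the wrist's pose just before it. calibration takes no time and is no camera call; for the wrist camera it gives the pose at the moment of the call.
- r.hand_in(): hands the job in; it is judged then, once.
The state is a dict: "clock": time; "joints": joint angles; "qvel": joint speeds; "tau": joint torques, N m; "tcp_pos": TCP position; "orientation": TCP orientation; "contact_force": force on the tool from outside, world axes, zero at the start; "moment": the same for the moment, N m; "grip_width": finger opening in m; "gripper_force": force on a finger pad.
Only numpy, scipy, OpenCV 4.12 (cv2) and the standard library are available. Lean on these libraries where they do the work, as an engineer would, in place of code of your own. Each camera call takes 0.05 s, during which the arm holds its last target. There are 200 camera calls.

### The job

Close the one open fastening on the plywood transit case: with a fingertip, push the swung-out steel strap by its tab until it is fully home round its threaded stud, and only then turn that stud's loose wing nut clockwise, by repeated fingertip strokes on its wings, until it is fully down on the strap. Do not pinch the tab or the nut between the fingers, and leave the other fastening, which is already tight, and the small carton, tape roll and wrench alone.

Things in the scene. Friction and masses are not known exactly. Their poses are not given: they have to be found in the camera images.
- case: Closed plywood transit case, 220 mm (its x) x 380 mm (its y) x 90 mm high, heavy: it does not move on the bench. Origin at the centre of its underside. On its lid stand two alike fastenings, their studs 190 mm apart along its y at x = 0; which of the two is the open one changes.
- post_a: The OPEN fastening's upright threaded stud, 14 mm diameter, standing 34 mm above the lid; fixed. Origin on the stud's axis at the lid's top face, z up. Its x points from the stud to the strap's pivot (75 mm away), its -x to the strap's tab; its axes are parallel to the case's.
- strap_a (a joint): Angle (rad) of the open fastening's swing strap, a flat steel bar 32 mm wide, 4 mm thick, lying on the lid, pivoted about a vertical pin at x = +75 mm, y = 0 of post_a. 0 = fully home against a stop: the strap lies along post_a's x with the stud in its side notch and its tab at x = -70 mm, y = 0. Positive = swung out, the tab going towards +y of post_a. Starts 0.45 to 0.7; stiff enough to stay where it is left (pushing the tab takes about 0.5 N).
- tab_a (a point): Centre of the bent-up tab at the free end of the open strap, 145 mm from the pivot: a plate 30 mm long (along the strap), 6 mm thick (across it), 26 mm high, standing from 4 to 30 mm above the lid; this point is 20 mm above the lid. Push it on its +y side. Axes: as post_a's when home.
- nut_a (a joint): Angle (rad) of the loose wing nut on the open fastening's stud, counter-clockwise seen from above: 0 = fully down on the strap, against a hard stop; it starts 3.5 to 6.5 rad up and goes down as it is turned clockwise (seen from above), 6 mm a turn. It turns easily (about 0.7 N at the wings) and stays where it is left. At 0 the two wings lie along post_a's y; at value q they lie along that line turned by q counter-clockwise.
- wings_a (a point): Point on the axis of the loose wing nut, half-way up its wings. Nut: hub 28 mm diameter at the base and 20 mm above, 20 mm high; two opposite wings, 6 mm thick, reaching out to 40 mm from the axis; at 29 mm from the axis they stand from 12 mm below to 13 mm above this point. When fully down this point is 26 mm above the lid.
- strap_b (a joint): Angle (rad) of the strap of the other, already fastened, fastening (same build): stays 0.
- nut_b (a joint): Angle (rad) of the wing nut of the other fastening: tight, stays 0. Its wings lie along the case's y.
- post_b: The fastened fastening's stud, origin and axes as for post_a.
- carton: Bystander: small cardboard carton 45 x 60 x 32 mm on the lid between the two strap pivots, on the side away from the tabs. Origin at the centre of its underside.
- tape_roll: Bystander: roll of clear tape, 92 mm diameter, 48 mm high, on the bench beside the case. Origin at the centre of its underside.
- wrench: Bystander: steel wrench lying on the bench beside the case. Origin at its underside.

How it is judged:
On the way, in this order (a step that is already met when the one before it is completed fails the run):
1. the open strap is pushed home round its stud, the nut still up (value of joint strap_a below 0.08 rad and value of joint nut_a above 2 rad), for 0.2 s.
2. the loose wing nut is fully down on the strap (value of joint nut_a below 0.2 rad and value of joint strap_a below 0.08 rad), for 0.2 s.
At the end, for the whole second after the job is handed in: Both straps home (within 0.08 rad of their stops), both wing nuts fully down (within 0.2 rad of their stops) and still, carton, tape roll and wrench within 30 mm of where they were (all of step 2 and value of joint strap_b below 0.08 rad and value of joint nut_b below 0.2 rad and velocity of joint nut_a between -0.1 and 0.1 rad/s and distance of each of carton, tape_roll, wrench from where it was at the start of the episode below 0.03 m); the robot touches nothing.
It fails at once if the loose nut's wings are pinched between the fingers (more than 4 N on opposite faces at once) ((contact force between the fingers and nut_a_c0 above 4 N or contact force between the fingers and nut_a_c1 above 4 N or contact force between the fingers and nut_a_c2 above 4 N or contact force between the fingers and nut_a_c3 above 4 N) and (contact force between the fingers and nut_a_c4 above 4 N or contact force between the fingers and nut_a_c5 above 4 N or contact force between the fingers and nut_a_c6 above 4 N or contact force between the fingers and nut_a_c7 above 4 N)).
It fails at once if the strap's tab is pinched between the fingers (more than 4 N on both faces at once) (contact force between the fingers and strap_a_c0 above 4 N and contact force between the fingers and strap_a_c1 above 4 N).
It fails at once if the nut is run down while the strap is still out (value of joint nut_a below 2 rad and value of joint strap_a above 0.2 rad).
It fails at once if the tight fastening is undone (value of joint nut_b above 0.3 rad or value of joint strap_b above 0.15 rad).
It fails at once if the carton, tape roll or wrench is pushed away or lifted (distance of any of carton, tape_roll, wrench from where it was at the start of the episode above 0.03 m).
It also fails if it takes over 64 s, if anything falls off the work surface, if the arm or the gripper's body presses on something with over 40 N, if the wrist force passes 120 N, or if a joint passes its speed limit or range.

## Working session

There is one attempt and no reset: what is moved stays moved. The work goes in short steps, Python scripts to look and compute and a tool call to move; the robot and the scene stay as the last step left them, time stands still between calls to the robot, and variables do not carry over. Pictures are saved under pics/ and viewed, at most 10 in all, crops included, and the job is handed in when it is done.

Besides the shell and the picture viewer there is one more tool, called after ">>>" as a command line: name --pt "numbers of a row" for each row, then --argument value for the rest. carry_out: Moves the arm, as the interface text tells. Its arguments: {"type":"object","properties":{"moves":{"type":"array","items":{"type":"array","items":{"type":"number"}}},"force":{"type":"number"}},"required":["moves"]}

```bash
mkdir -p pics
cat > h.py <<'E'
import numpy as np,cv2
from bench import r
def cal(n):
    c=r.calibration(n);K=np.array([[c['fx'],0,c['cx']],[0,c['fy'],c['cy']],[0,0,1.]])
    return K,cv2.Rodrigues(np.array(c['rvec'],float))[0],np.array(c['tvec'],float)
def ray(c,uv,z):
    K,R,t=c;d=R.T@np.linalg.inv(K)@np.array([uv[0],uv[1],1.]);o=-R.T@t
    return o+d*(z-o[2])/d[2]
def proj(c,p):
    K,R,t=c;q=K@(R@np.asarray(p,float)+t);return q[:2]/q[2]
def grab(n,f=None):
    im=cv2.cvtColor(r.grab_frame(n),cv2.COLOR_RGB2BGR)
    if f: cv2.imwrite('pics/'+f,im)
    return im
E
python3 - <<'E'
from h import *
a=grab('scene','a.png');b=grab('side','b.png')
for n in('scene','side','wrist'):
    c=cal(n);print(n,-c[1].T@c[2],c[1][2],c[0][0])
o=r.get_obs();print({k:np.round(o[k],3) for k in o})
E
```

```text
scene [1.19547752 0.64731866 0.65484641] [-0.57938112 -0.60341691 -0.54791017] [475.22618843   0.         325.12356623]
side [ 0.52302329 -0.92471762  1.12078245] [ 0.07328206  0.68433065 -0.72548004] [510.31233298   0.         311.60261485]
wrist [0.14945555 0.66092564 0.37263998] [ 0.27605341 -0.09793231 -0.95614004] [322.17529177   0.         317.59072197]
{'clock': np.float64(0.1), 'joints': array([-1.347,  0.478,  0.022,  1.556, -0.012,  1.109, -0.083]), 'qvel': array([ 0.   , -0.   , -0.001, -0.004,  0.   ,  0.   , -0.001]), 'tau': array([ 5.0000e-03, -5.9776e+01,  1.6140e+00, -2.8195e+01,  1.3000e-02,
        5.0000e-03, -0.0000e+00]), 'tcp_pos': array([0.22 , 0.638, 0.404]), 'orientation': array([-5.190e-01, -3.098e+00,  3.000e-03]), 'contact_force': array([-0.117,  1.197, -0.192]), 'moment': array([ 0.016, -0.04 , -0.031]), 'gripper_force': np.float64(0.0), 'grip_width': np.float64(0.086)}
```

View pics/a.png

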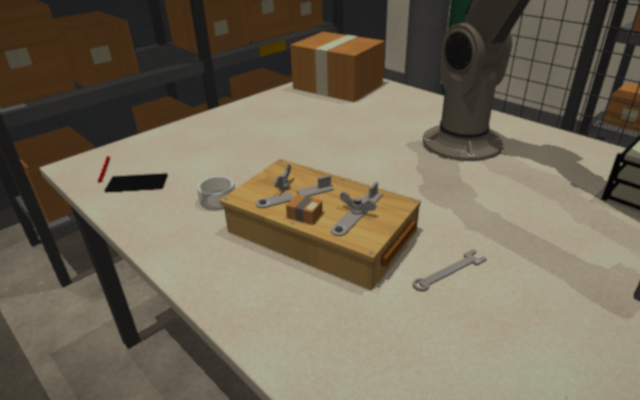

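View pics/b.png

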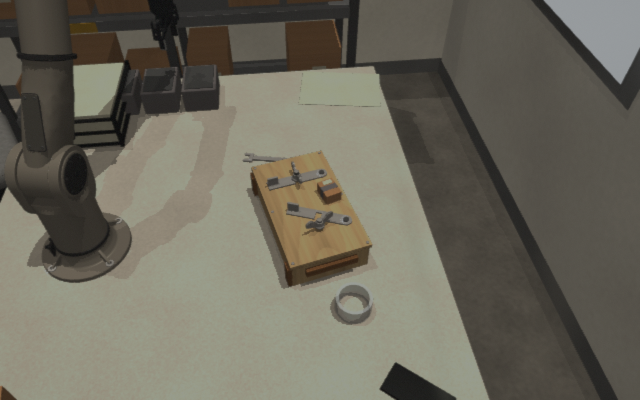

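Scene: the open fastening is the left one, with pivot (263,203), tab (323,183) and nut (283,183). In the side view it is the lower one, with pivot (347,219), tab (292,208) and nut (318,220). I'll zoom in on both.

Run:
```python
from h import *
a=cv2.imread('pics/a.png')[150:290,215:430];b=cv2.imread('pics/b.png')[145:285,240:380]
A=cv2.resize(a,None,fx=3,fy=3,interpolation=2);B=cv2.resize(b,None,fx=4,fy=4,interpolation=2)
cv2.imwrite('pics/a2.png',A);cv2.imwrite('pics/b2.png',B);print(A.shape,B.shape)
```

```text
(420, 645, 3) (560, 560, 3)
```

View pics/a2.png

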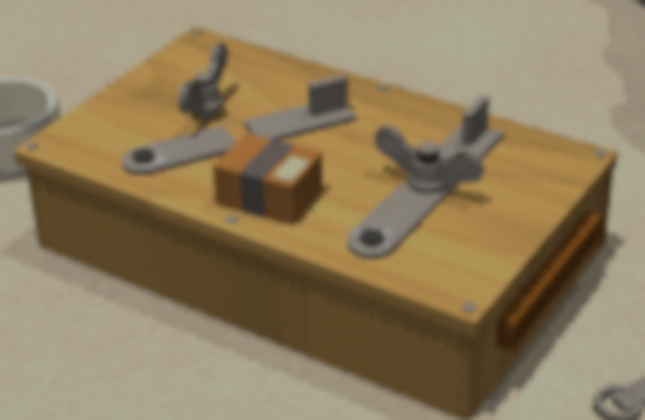

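View pics/b2.png

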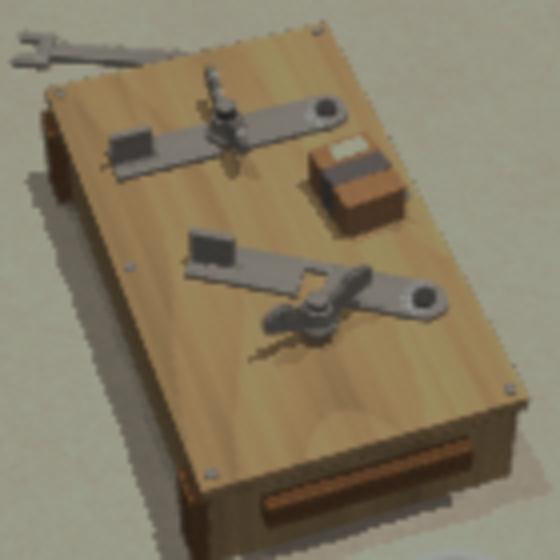

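```bash
cat >> h.py <<'E'
def tri(ca,ua,cb,ub):
    A=[]
    for c,u in((ca,ua),(cb,ub)):
        P=c[0]@np.c_[c[1],c[2]]
        A+= [u[0]*P[2]-P[0],u[1]*P[2]-P[1]]
    v=np.linalg.svd(np.array(A))[2][3];return v[:3]/v[3]
E
python3 - <<'E'
from h import *
S=cal('scene');D=cal('side')
a=lambda x,y:((x+.5)/3-.5+215,(y+.5)/3-.5+150)
b=lambda x,y:((x+.5)/4-.5+240,(y+.5)/4-.5+145)
np.set_printoptions(precision=4,suppress=True)
for n,p,q in [('c-x-y',(18,155),(205,492)),]: pass
ac=[(195,28),(617,155),(476,328),(16,155)];bc=[(205,492),(45,92),(322,20),(527,402)]
for p,q in zip(ac,bc): print('corner',tri(S,a(*p),D,b(*q)),ray(S,a(*p),.09),ray(D,b(*q),.09))
for n,p,q,z in [('pivA',(143,155),(424,297),.096),('pivB',(372,237),(326,107),.096),
 ('tabAtopc',(328,82),(212,236),.12),('tabBtopc',(478,103),(131,132),.12),('nutAtop',(203,90),(320,300),.13),('nutBtop',(428,152),(226,107),.126)]:
  print(n,tri(S,a(*p),D,b(*q)),ray(S,a(*p),z),ray(D,b(*q),z))
for z in(.12,.13,.14): print('wingtips A side',ray(D,b(268,322),z),ray(D,b(365,272),z))
E
```

```text
corner [ 0.547  -0.1935  0.0857] [ 0.5483 -0.1871  0.09  ] [ 0.5492 -0.1982  0.09  ]
corner [0.4601 0.1747 0.0845] [0.4643 0.1793 0.09  ] [0.4618 0.1669 0.09  ]
corner [0.6731 0.2268 0.0858] [0.6773 0.2299 0.09  ] [0.6723 0.2224 0.09  ]
corner [ 0.7579 -0.1453  0.0821] [ 0.762  -0.1339  0.09  ] [ 0.7576 -0.1521  0.09  ]
pivA [ 0.7042 -0.0613  0.0946] [ 0.7035 -0.0593  0.096 ] [ 0.7053 -0.0634  0.096 ]
pivB [0.6618 0.125  0.0947] [0.6606 0.1265 0.096 ] [0.663  0.1223 0.096 ]
tabAtopc [ 0.5683 -0.0108  0.1167] [ 0.5692 -0.0067  0.12  ] [ 0.5697 -0.0155  0.12  ]
tabBtopc [0.5197 0.0918 0.1192] [0.5161 0.0926 0.12  ] [0.5219 0.0882 0.12  ]
nutAtop [ 0.6345 -0.0733  0.114 ] [ 0.6506 -0.0519  0.13  ] [ 0.633  -0.0871  0.13  ]
nutBtop [0.5888 0.1082 0.1188] [0.5948 0.1155 0.126 ] [0.5894 0.0994 0.126 ]
wingtips A side [ 0.599  -0.0932  0.12  ] [ 0.6661 -0.0581  0.12  ]
wingtips A side [ 0.5982 -0.1015  0.13  ] [ 0.6647 -0.0668  0.13  ]
wingtips A side [ 0.5975 -0.1098  0.14  ] [ 0.6633 -0.0755  0.14  ]
```

Case yaw is about 13°, and post_a is at (0.631, −0.0775). The strap is at about 0.58 rad and the nut at about 5.0 rad. I'll go above the +y side of the tab with the fingers shut and the tool aligned to the case.

>>> carry_out --pt "-0.525 -0.464 0 -0.56 0" --pt "-0.525 -0.464 0 -0.56 0" --pt "-0.525 -0.464 0 -0.56 0" --pt "-0.525 -0.464 0 -0.56 0" --pt "-0.525 -0.464 0 -0.56 0" --pt "-0.525 -0.464 0 -0.56 0" --pt "-0.525 -0.464 0 -0.56 0" --pt "-0.525 -0.464 0 -0.56 0" --force 20

```text
clock: 0.9
tcp_pos: [0.4175, 0.288, 0.4046]
orientation: [0.358, -3.121, -0.0]
contact_force: [1.1, -0.9, -0.4]
grip_width: 0.0002
gripper_force: 0.0
```

```bash
cat >> h.py <<'E'
P0=np.array([.631,-.0775]);th=np.radians(13.)
def loc():
    o=r.get_obs();d=o['tcp_pos'][:2]-P0;c,s=np.cos(th),np.sin(th)
    v=np.array(o['orientation']);yaw=np.degrees(2*np.arctan2(v[1],v[0]))%360
    return 1e3*np.array([c*d[0]+s*d[1],-s*d[0]+c*d[1],o['tcp_pos'][2]-.173]),yaw,o['contact_force'],o['clock']
E
python3 -c "
from h import *
print(loc())"
```

```text
(array([-125.80696238,  404.17722292,  231.60634652]), np.float64(193.07144961961217), array([ 1.14892913, -0.87573939, -0.37642304]), 0.9)
```

>>> carry_out --pt "-0.086 -0.286 0 0 0" --pt "-0.086 -0.286 0 0 0" --pt "-0.086 -0.286 0 0 0" --pt "-0.086 -0.286 0 0 0" --pt "-0.086 -0.286 0 0 0" --pt "-0.086 -0.286 0.04 0 0" --pt "-0.086 -0.286 0.07 0 0" --pt "-0.086 -0.286 0.07 0 0"

```text
clock: 1.7
tcp_pos: [0.5639, 0.0285, 0.33]
orientation: [0.35, -3.113, 0.003]
contact_force: [-1.1, -0.1, -0.5]
grip_width: -0.0
gripper_force: 0.0
```

```bash
python3 -c "
from h import *
print(loc())
a=grab('scene')[130:290,200:440];b=grab('side')[130:280,230:380]
A=cv2.resize(a,(480,320),interpolation=2);B=cv2.resize(b,(320,320),interpolation=2)
cv2.imwrite('pics/c.png',np.hstack([A,B]))"
```

```text
(array([-41.53357802, 118.42759467, 157.00163476]), np.float64(192.84552757334797), array([-1.07431705, -0.05164746, -0.46397198]), 1.7)
```

View pics/c.png

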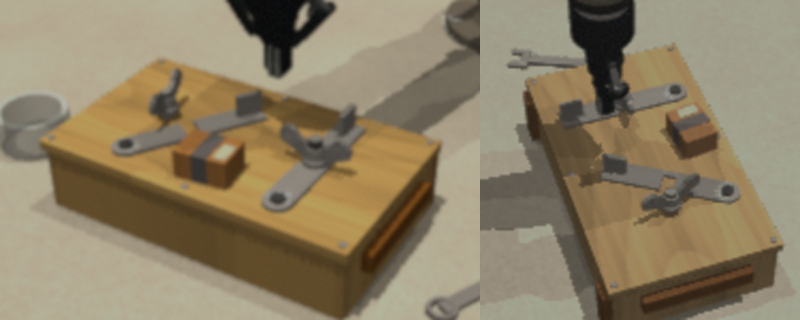

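The fingertip shows at scene (277,75) and side (605,110) in this composite, clear of both fastenings. Next I'll check the tip height against the model.

```bash
python3 -c "
from h import *
t=tri(cal('scene'),(200+277.5/2,130+75/2),cal('side'),(230+125*150/320,130+110*150/320));o=r.get_obs();print(t,o['tcp_pos'],loc())"
```

```text
[0.5634741  0.03231175 0.15636366] [0.56506752 0.03151198 0.33439952] (array([-39.72027303, 121.04958603, 161.39952174]), np.float64(193.08477093933757), array([0.68391557, 0.07737024, 0.99876237]), 1.8)
```

>>> carry_out --pt "0 0 0.03 0 0" --pt "0 0 0.055 0 0" --pt "0 0 0.055 0 0" --pt "-0.002 -0.01 0.055 0 0" --pt "-0.004 -0.02 0.055 0 0" --pt "0.002 -0.03 0.055 0 0" --pt "0.007 -0.038 0.055 0 0" --pt "0.011 -0.046 0.055 0 0"

```text
clock: 2.6
tcp_pos: [0.5648, -0.0176, 0.2803]
orientation: [-0.356, 3.121, -0.0]
contact_force: [0.5, 0.7, -0.5]
grip_width: 0.0001
gripper_force: 0.3
```

>>> carry_out --pt "0.005 -0.01 0 0 0" --pt "0.01 -0.02 0 0 0" --pt "0.0125 -0.028 0 0 0" --pt "0.015 -0.035 0 0 0" --pt "0.017 -0.043 0 0 0" --pt "0.0185 -0.05 0 0 0" --pt "0.019 -0.055 0 0 0" --pt "0.019 -0.055 0 0 0"

```text
clock: 3.4
tcp_pos: [0.5591, -0.0751, 0.2796]
orientation: [0.356, -3.121, 0.001]
contact_force: [0.0, -0.4, 0.2]
grip_width: -0.0002
gripper_force: 0.0
```

```bash
python3 -c "
from h import *
print(loc())
a=grab('scene')[130:290,200:440];b=grab('side')[130:280,230:380]
A=cv2.resize(a,(480,320),interpolation=2);B=cv2.resize(b,(320,320),interpolation=2)
cv2.imwrite('pics/d.png',np.hstack([A,B]))"
```

```text
(array([-69.55468366,  18.50088628, 106.64572528]), np.float64(193.0071638176951), array([ 0.01058457, -0.37848351,  0.24846791]), 3.4)
```

View pics/d.png

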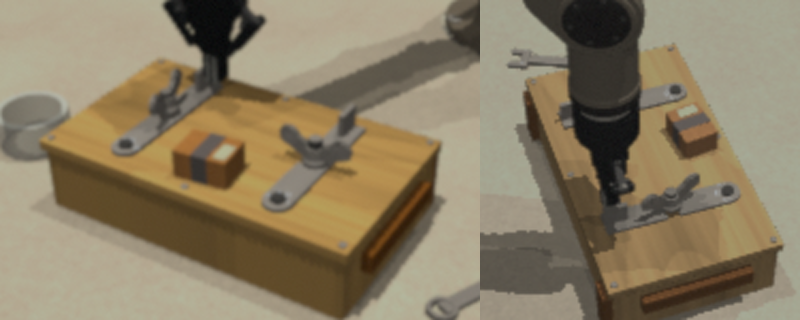

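The strap looks almost home: it now points at the tab at about (210,80) in the left half, in line with the stud. I'll creep on until the stop is felt.

>>> carry_out --pt "0 -0.001 0 0 0" --pt "0 -0.002 0 0 0" --pt "0 -0.003 0 0 0" --pt "0 -0.004 0 0 0" --pt "0 -0.004 0 0 0" --pt "0 -0.004 0 0 0" --pt "0 -0.004 0 0 0" --pt "0 -0.004 0 0 0"

```text
clock: 4.3
tcp_pos: [0.5599, -0.0781, 0.2797]
orientation: [-0.358, 3.121, -0.0]
contact_force: [-1.3, 0.3, -1.0]
grip_width: 0.0002
gripper_force: 0.0
```

>>> carry_out --pt "0 -0.001 0 0 0" --pt "0 -0.002 0 0 0" --pt "0 -0.003 0 0 0" --pt "0 -0.004 0 0 0" --pt "0 -0.005 0 0 0" --pt "0 -0.006 0 0 0" --pt "0 -0.006 0 0 0" --pt "0 -0.006 0 0 0"

```text
clock: 5.1
tcp_pos: [0.5607, -0.0798, 0.2795]
orientation: [0.363, -3.118, -0.009]
contact_force: [-4.7, 12.8, 6.0]
grip_width: -0.0001
gripper_force: 7.0
```

The stop is felt, with about 13 N on the tab, so the strap is home. I'll back off and lift.

>>> carry_out --pt "0 0.01 0 0 0" --pt "0 0.025 0 0 0" --pt "0 0.03 -0.03 0 0" --pt "0 0.03 -0.05 0 0" --pt "0 0.03 -0.05 0 0" --pt "-0.04 0.03 -0.05 0 0" --pt "-0.08 0.03 -0.05 0 0" --pt "-0.08 0.03 -0.05 0 0"

```text
clock: 5.9
tcp_pos: [0.636, -0.034, 0.3289]
orientation: [-0.362, 3.118, 0.0]
contact_force: [0.2, 0.9, 0.2]
grip_width: -0.0005
gripper_force: 0.0
```

```bash
python3 -c "
from h import *
a=grab('scene')[150:230,220:340];print(loc());b=grab('side')[180:260,260:380]
A=cv2.resize(a,(390,260),interpolation=2);B=cv2.resize(b,(390,260),interpolation=2)
cv2.imwrite('pics/e.png',np.hstack([A,B]))"
```

```text
(array([ 12.30249985,  40.5217017 , 155.41703371]), np.float64(193.17139526615742), array([-0.12336449, -0.80707024, -0.62509383]), 5.95)
```

View pics/e.png

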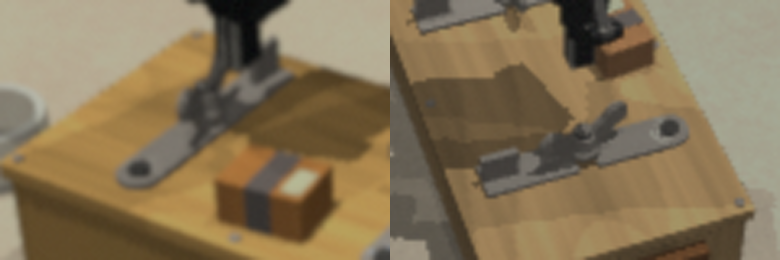

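The picture shows the strap in line with its stud and home. The nut has not moved (right wing tip at (625,108)) and the fist is beside it on +y. I'll work out an orbit table next.

```bash
cat >> h.py <<'E'
def orb(x0,y0,angs,R=36):
    return [[round(-(R*np.cos(a)-x0)/1e3,4)+0,round((R*np.sin(a)-y0)/1e3,4)] for a in np.radians(angs)]
E
python3 -c "
from h import *
print(orb(12.3,40.5,[70,62,54,46,38]))
for s in (38,-42,-122):
  a=np.radians(s);print(s,orb(36*np.cos(a),36*np.sin(a),s-10*np.arange(1,9)))"
```

```text
[[np.float64(0.0), np.float64(-0.0067)], [np.float64(-0.0046), np.float64(-0.0087)], [np.float64(-0.0089), np.float64(-0.0114)], [np.float64(-0.0127), np.float64(-0.0146)], [np.float64(-0.0161), np.float64(-0.0183)]]
38 [[np.float64(-0.0034), np.float64(-0.0053)], [np.float64(-0.0059), np.float64(-0.011)], [np.float64(-0.0073), np.float64(-0.0172)], [np.float64(-0.0076), np.float64(-0.0234)], [np.float64(-0.0068), np.float64(-0.0296)], [np.float64(-0.005), np.float64(-0.0356)], [np.float64(-0.0022), np.float64(-0.0412)], [np.float64(0.0016), np.float64(-0.0463)]]
-42 [[np.float64(0.0046), np.float64(-0.0043)], [np.float64(0.0099), np.float64(-0.0077)], [np.float64(0.0156), np.float64(-0.0101)], [np.float64(0.0217), np.float64(-0.0116)], [np.float64(0.028), np.float64(-0.0119)], [np.float64(0.0342), np.float64(-0.0111)], [np.float64(0.0402), np.float64(-0.0093)], [np.float64(0.0458), np.float64(-0.0064)]]
-122 [[np.float64(0.005), np.float64(0.0038)], [np.float64(0.0093), np.float64(0.0084)], [np.float64(0.0127), np.float64(0.0136)], [np.float64(0.0152), np.float64(0.0194)], [np.float64(0.0166), np.float64(0.0255)], [np.float64(0.0169), np.float64(0.0318)], [np.float64(0.0161), np.float64(0.038)], [np.float64(0.0143), np.float64(0.044)]]
```

>>> carry_out --pt "0 0 0.03 0 0" --pt "0 0 0.046 0 0" --pt "0 0 0.046 0 0" --pt "0 -0.007 0.046 0 0" --pt "-0.0045 -0.0085 0.046 0 0" --pt "-0.009 -0.0115 0.046 0 0" --pt "-0.0125 -0.0145 0.046 0 0" --pt "-0.016 -0.0185 0.046 0 0"

```text
clock: 6.8
tcp_pos: [0.6528, -0.0509, 0.2841]
orientation: [-0.358, 3.121, 0.0]
contact_force: [-0.6, 1.0, -0.0]
grip_width: 0.0
gripper_force: 0.3
```

>>> carry_out --pt "-0.0035 -0.0055 0 0 0" --pt "-0.006 -0.011 0 0 0" --pt "-0.0075 -0.017 0 0 0" --pt "-0.0075 -0.0235 0 0 0" --pt "-0.007 -0.0295 0 0 0" --pt "-0.005 -0.0355 0 0 0" --pt "-0.002 -0.041 0 0 0" --pt "0.0015 -0.0465 0 0 0"

```text
clock: 7.6
tcp_pos: [0.6611, -0.0973, 0.2838]
orientation: [-0.357, 3.121, -0.0]
contact_force: [-0.4, 1.1, -0.5]
grip_width: 0.0002
gripper_force: 0.3
```

```bash
python3 -c "
from h import *
a=grab('scene')[150:230,220:340];print(loc());b=grab('side')[180:260,260:380]
A=cv2.resize(a,(390,260),interpolation=2);B=cv2.resize(b,(390,260),interpolation=2)
cv2.imwrite('pics/f.png',np.hstack([A,B]))"
```

```text
(array([ 24.07280439, -27.34495911, 110.7678582 ]), np.float64(192.9788712186012), array([-0.46596318, -0.70994176, -0.08994944]), 7.65)
```

View pics/f.png

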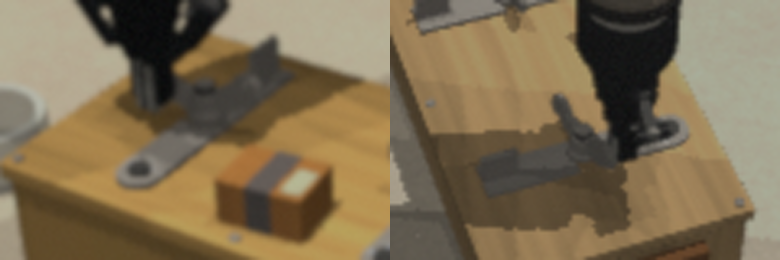

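The nut has turned with the fist: the opposite wing is now at (560,100) in the side half. I'll carry on.

>>> carry_out --pt "0.0045 -0.003 0 0 0" --pt "0.0095 -0.0055 0 0 0" --pt "0.0155 -0.0075 0 0 0" --pt "0.0215 -0.0085 0 0 0" --pt "0.0275 -0.0085 0 0 0" --pt "0.033 -0.008 0 0 0" --pt "0.0385 -0.006 0 0 0" --pt "0.0435 -0.003 0 0 0"

```text
clock: 8.5
tcp_pos: [0.619, -0.1096, 0.2837]
orientation: [0.357, -3.121, 0.0]
contact_force: [0.9, -0.9, -1.3]
grip_width: 0.0
gripper_force: 0.4
```

```bash
python3 -c "
from h import *
p=loc();print(p)
a0=np.degrees(np.arctan2(p[0][1],p[0][0]));print(a0,np.array(orb(p[0][0],p[0][1],a0-9*np.arange(1,9))).tolist())"
```

```text
(array([-18.90908013, -28.58247995, 110.73890892]), np.float64(193.0530826660045), array([ 0.88684597, -0.87641114, -1.31185926]), 8.5)
-123.48710347625547 [[0.0054, 0.002], [0.0093, 0.0062], [0.0124, 0.0108], [0.0148, 0.016], [0.0164, 0.0214], [0.0171, 0.027], [0.0169, 0.0326], [0.0158, 0.0382]]
```

>>> carry_out --pt "0.0055 0.002 0 0 0" --pt "0.0095 0.006 0 0 0" --pt "0.0125 0.011 0 0 0" --pt "0.015 0.016 0 0 0" --pt "0.0165 0.0215 0 0 0" --pt "0.017 0.027 0 0 0" --pt "0.017 0.0325 0 0 0" --pt "0.016 0.038 0 0 0"

```text
clock: 9.3
tcp_pos: [0.5952, -0.0754, 0.2836]
orientation: [0.358, -3.121, -0.0]
contact_force: [0.1, -0.8, 0.1]
grip_width: -0.0003
gripper_force: 0.3
```

```bash
python3 -c "
from h import *
p=loc();print(p)
a0=np.degrees(np.arctan2(p[0][1],p[0][0]));print(a0,np.array(orb(p[0][0],p[0][1],a0-7*np.arange(1,9))).tolist())
a=grab('scene')[150:230,220:340];print(loc());b=grab('side')[180:260,260:380]
A=cv2.resize(a,(390,260),interpolation=2);B=cv2.resize(b,(390,260),interpolation=2)
cv2.imwrite('pics/g.png',np.hstack([A,B]))"
```

```text
(array([-34.3753083 ,  10.05654631, 110.62262337]), np.float64(193.08382337007282), array([ 0.14073343, -0.75614113,  0.11363785]), 9.3)
163.6930864548563 [[-0.0013, 0.0042], [-0.0033, 0.0081], [-0.0057, 0.0118], [-0.0086, 0.0151], [-0.0119, 0.018], [-0.0155, 0.0206], [-0.0193, 0.0227], [-0.0234, 0.0242]]
(array([-33.96259037,  11.17312284, 110.57952492]), np.float64(193.15519051093622), array([ 0.17091667,  0.34398708, -0.90019055]), 9.35)
```

View pics/g.png

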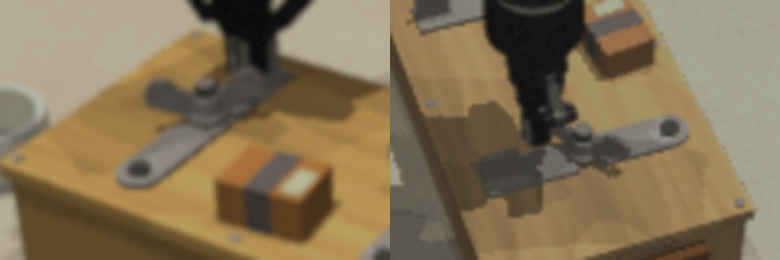

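The wing pushed by the fist is ahead of it, in the +y sector, and the strap is still home. Last quarter: I'll approach it slowly.

>>> carry_out --pt "-0.0015 0.004 0 0 0" --pt "-0.0035 0.008 0 0 0" --pt "-0.0055 0.011 0 0 0" --pt "-0.0085 0.014 0 0 0" --pt "-0.0115 0.017 0 0 0" --pt "-0.014 0.019 0 0 0" --pt "-0.016 0.02 0 0 0" --pt "-0.016 0.02 0 0 0"

```text
clock: 10.2
tcp_pos: [0.6067, -0.0525, 0.2837]
orientation: [-0.358, 3.121, 0.0]
contact_force: [0.3, 0.0, 0.3]
grip_width: -0.0005
gripper_force: 0.0
```

>>> carry_out --pt "-0.0005 0 0 0 0" --pt "-0.001 0 0 0 0" --pt "-0.0015 0 0 0 0" --pt "-0.002 0 0 0 0" --pt "-0.0025 0 0 0 0" --pt "-0.003 0 0 0 0" --pt "-0.003 0 0 0 0" --pt "-0.003 0 0 0 0"

```text
clock: 11.0
tcp_pos: [0.6094, -0.0522, 0.2837]
orientation: [-0.358, 3.121, -0.0]
contact_force: [-1.0, -0.2, -0.3]
grip_width: 0.0001
gripper_force: 0.2
```

```bash
python3 -c "
from h import *
print(loc())"
```

```text
(array([-15.33333305,  29.46280647, 110.71014146]), np.float64(193.07163450143887), array([-0.97884528, -0.2318522 , -0.31097561]), 11.0)
```

>>> carry_out --pt "-0.0005 0 0 0 0" --pt "-0.001 0 0 0 0" --pt "-0.0015 0 0 0 0" --pt "-0.002 0 0 0 0" --pt "-0.0025 0 0 0 0" --pt "-0.003 0 0 0 0" --pt "-0.003 0 0 0 0" --pt "-0.003 0 0 0 0"

```text
clock: 11.8
tcp_pos: [0.6119, -0.0516, 0.2836]
orientation: [0.357, -3.12, -0.0]
contact_force: [-3.4, -0.0, 1.5]
grip_width: -0.0001
gripper_force: 2.0
```

>>> carry_out --pt "-0.0005 0 0 0 0" --pt "-0.001 0 0 0 0" --pt "-0.0015 0 0 0 0" --pt "-0.002 0 0 0 0" --pt "-0.002 0 0 0 0" --pt "-0.002 0 0 0 0" --pt "-0.002 0 0 0 0" --pt "-0.002 0 0 0 0"

```text
clock: 12.6
tcp_pos: [0.6128, -0.0515, 0.2833]
orientation: [0.356, -3.117, -0.001]
contact_force: [-9.4, 0.3, 6.1]
grip_width: -0.0001
gripper_force: 4.5
```

```bash
python3 -c "
from h import *
print(loc())"
```

```text
(array([-11.8579552 ,  29.43669626, 110.32046579]), np.float64(193.04191748496126), array([-9.44967815,  0.28951239,  6.09233472]), 12.6)
```

The stop is felt at about 11 N. I'll back off sideways, lift clear and check.

>>> carry_out --pt "0.006 0.001 0 0 0" --pt "0.012 0.002 0 0 0" --pt "0.012 0.002 0 0 0" --pt "0.012 0.002 -0.04 0 0" --pt "0.012 0.002 -0.09 0 0" --pt "0.012 0.052 -0.14 0 0" --pt "0.012 0.102 -0.18 0 0" --pt "0.012 0.152 -0.2 0 0"

```text
clock: 13.4
tcp_pos: [0.5758, 0.0626, 0.4685]
orientation: [-0.354, 3.117, 0.0]
contact_force: [0.1, 0.9, -1.2]
grip_width: 0.0004
gripper_force: 0.0
```

>>> carry_out --pt "0 0.05 0 0 0" --pt "0 0.1 0 0 0" --pt "0 0.15 0 0 0" --pt "0 0.15 0 0 0" --pt "0 0.15 0 0 0" --pt "0 0.15 0 0 0" --pt "0 0.15 0 0 0" --pt "0 0.15 0 0 0"

```text
clock: 14.2
tcp_pos: [0.5422, 0.207, 0.4656]
orientation: [-0.354, 3.121, -0.0]
contact_force: [0.2, -0.3, -0.3]
grip_width: 0.0001
gripper_force: 0.0
```

```bash
python3 -c "
from h import *
a=grab('scene')[150:290,215:430];print(loc());b=grab('side')[145:285,240:380]
cv2.imwrite('pics/i.png',np.hstack([cv2.resize(a,(430,280),interpolation=2),cv2.resize(b,(360,280),interpolation=2)]))"
```

```text
(array([-22.58909549, 297.52460939, 292.6266039 ]), np.float64(192.95511896135434), array([1.41013775, 0.3693943 , 0.04349929]), 14.25)
```

View pics/i.png

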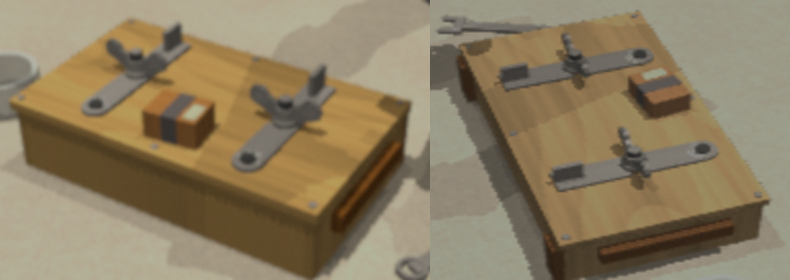

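Both fastenings now look the same: straps parallel, wings along the case's y (nuts at (135,65) and (285,108) in the left half), and the bystanders in place. I'll hand in.

```bash
python3 -c "
from bench import r
print(r.hand_in())"
```

```text
the job is handed in; nothing more can be done
None
```

The strap is home and its wing nut is fully down: I felt both stops, and the last picture shows the two fastenings alike with nothing else moved. The job was handed in at about 14 s, and no verdict came back.

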